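# Dropper bottle from the crowded rack to the balance

### The job

Pick the dropper bottle, the one with the pointed nozzle, out of the crowded rack and stand it upright near the middle of the balance's pan, setting it down rather than dropping it. Leave the other vials standing in their places in the rack.

Things in the scene. Friction and masses are not known exactly. Their poses are not given: they have to be found in the camera images.
- dropper: The only bottle with a pointed nozzle. Amber body 28 mm diameter, 78 mm tall, flat foot; then a round white collar 22 mm diameter up to 100 mm (grip here); then a conical nozzle up to 118 mm. About 60 g. Origin: centre of its underside, z up along it. Stands in one of the two inner places of the rack's middle row, vials on both sides along the row, places in front and behind empty.
- rack: Fixed aluminium rack, 146 (x) by 196 (y) by 53 mm tall. Bottles stand on its 6 mm floor in an open grid (top at 53 mm): 3 rows along y of 4 square places, 32 mm wide, 44 mm apart both ways. Origin: centre of its underside; x across the rows, y along the rows, z up. The free space for fingers beside the dropper bottle lies along the rack's x.
- pan (a point): Centre of the top of the balance's round flat steel pan, 120 mm diameter, 60 mm above the desk, the highest part of the balance. The balance is a low white box, 240 by 180 mm, fixed to the desk, reaching 150 mm from this point towards its display, 90 mm the other way. z up. The pan does not move.
- vial1: One of five identical flat-topped screw-cap vials standing in the rack, to be left alone: amber body 28 mm diameter, flat white cap 32 mm diameter, 100 mm tall in all. Origin: centre of its underside, z up.
- vial2: One of five identical flat-topped screw-cap vials standing in the rack, to be left alone: amber body 28 mm diameter, flat white cap 32 mm diameter, 100 mm tall in all. Origin: centre of its underside, z up.
- vial3: One of five identical flat-topped screw-cap vials standing in the rack, to be left alone: amber body 28 mm diameter, flat white cap 32 mm diameter, 100 mm tall in all. Origin: centre of its underside, z up.
- vial4: One of five identical flat-topped screw-cap vials standing in the rack, to be left alone: amber body 28 mm diameter, flat white cap 32 mm diameter, 100 mm tall in all. Origin: centre of its underside, z up.
- vial5: One of five identical flat-topped screw-cap vials standing in the rack, to be left alone: amber body 28 mm diameter, flat white cap 32 mm diameter, 100 mm tall in all. Origin: centre of its underside, z up.
Things that resemble listed ones, but are neither listed nor needed, are in the scene too. Leave any purple or red look-alike of the dropper alone.

How it is judged:
At the end, for the whole second after the job is handed in: The dropper bottle stands released and at rest on the balance's pan, upright within 7 degrees, its foot within 30 mm of the pan's centre; all five vials stand in the rack within 20 mm of where they were and within 17 degrees of upright (horizontal distance between dropper and pan below 0.03 m and z of dropper in the frame of pan between -0.005 and 0.006 m and angle between dropper's own z axis and vertical below 0.12 rad and linear speed of dropper below 0.02 m/s and angular speed of dropper below 0.5 rad/s and distance of each of vial1, vial2, vial3, vial4, vial5 from where it was at the start of the episode below 0.02 m and angle between each of vial1, vial2, vial3, vial4, vial5's own z axis and vertical below 0.3 rad); the robot touches nothing.
It fails at once if the dropper bottle is let go more than 20 mm above the pan (horizontal distance between dropper and pan below 0.08 m and z of dropper in the frame of pan above 0.02 m and contact force between the fingers and dropper below 0.05 N).
It fails at once if a vial is knocked over or pulled out of its place (more than 20 mm, or tilted more than 17 degrees) (not (distance of vial1 from where it was at the start of the episode below 0.02 m) or not (distance of vial2 from where it was at the start of the episode below 0.02 m) or not (distance of vial3 from where it was at the start of the episode below 0.02 m) or not (distance of vial4 from where it was at the start of the episode below 0.02 m) or not (distance of vial5 from where it was at the start of the episode below 0.02 m) or not (angle between vial1's own z axis and vertical below 0.3 rad) or not (angle between vial2's own z axis and vertical below 0.3 rad) or not (angle between vial3's own z axis and vertical below 0.3 rad) or not (angle between vial4's own z axis and vertical below 0.3 rad) or not (angle between vial5's own z axis and vertical below 0.3 rad)).
It also fails if it takes over 40 s, if anything falls off the work surface, if the arm or the gripper's body presses on something with over 40 N, if the wrist force passes 120 N, or if a joint passes its speed limit or range.

### The arm

A 6-joint arm with a two-finger parallel gripper is mounted at the origin on the work surface. World frame = base frame: x ahead of the robot, y to its left, z up, the work surface at z = 0. Lengths are in m, angles in rad, forces in N, time in s.
With the tool pointing down it reaches from about 0.25 to 0.8 m from the base axis. Payload 3.9 kg.
Tool frame: the origin (TCP) lies on the centre line of the jaws, within the pads' length; the fingertips stand 19 mm ahead of it and the grasp point (between the pads) is the TCP; z points along the fingers, y is the direction in which the jaws open and shut (so a half turn about z gives the same grasp; the last joint's range is limited). The gripper opens to 85 mm and grips with 20 to 120 N. Pads are 22 mm wide; open, the fingers measure 114 mm over their backs; the gripper's body (76 mm by 85 mm) begins 54 mm behind the grasp point. The pads swing forward as they close: fully open they stand 13 mm farther back than shut.
Start: joints at [1.127, 0.26, -0.138, 1.173, 0, 1.571], TCP at [0.225, 0.474, 0.25] pointing down, gripper open.
Joint ranges: [-2.78, 2.78], [-0.83, 1.72], [-1.28, 1.37], [-1.9, 2.12], [-1.57, 1.48], [-3.14, 3.14]. Speed limits (rad/s): [2.57, 2.57, 3.14, 3.14, 3.14, 3.14].

### API

Orientations are given as [roll, pitch, yaw] about the fixed x, y, z axes, in that order (R = Rz(yaw) Ry(pitch) Rx(roll)).
In Python, from station import robot, grab_frame, get_calibration gives the robot as it stands.
- The arm moves only by the shell command python3 -m creep 'ROWS'. ROWS is JSON, a list of rows, each an object of numbers: "rx", "ry", "rz": the turn, a rotation vector about the tool's x, y, z in units of 6 degrees (1.0 is 6 degrees); "tx", "ty", "tz": the shift along the tool's x, y, z in units of 25 mm (1.0 is 25 mm); "hand": the gripper command: -1 is fully open, 1 is shut, values between are in proportion. In form: [{"rx": .., "ry": .., "rz": .., "tx": .., "ty": .., "tz": .., "hand": ..}, ...]. A call has 1 to 10 rows; each row is the pose to reach, as a shift and turn from the pose commanded when the call began, along the tool's axes at that moment; what a row does not reach only later rows make up. A row lasts 1/12 s, in which the tool goes at most 41.7 mm and 7.16 degrees, less where a joint would pass 70% of its speed; a pose out of reach is approached as far as the arm can. A call with a gripper value outside its range is refused whole. The fingers move at their own pace and stop on an object; the grip force is fixed at half the most. Time passes only in rows, so rows that repeat a pose let the fingers close. It gives the time, the measured TCP pose, the force and the opening at its end, in the units of the state.
- robot.get_state(): the state, without advancing time (a new reading comes with each control period).
- grab_frame(name): name is "scene" or "side" or "wrist"; returns (picture, depth): 384x512x3 uint8, blue, green, red; 384x512 float32, m along the optical axis (not along the pixel's ray), 0 where there is no reading.
- get_calibration(name): a dict with "camera_matrix" (3x3 intrinsics, pixels), "eye" and "attitude" of the camera in the world; the wrist camera has in their place "tool_from_camera" (4x4, takes a point from camera to tool coordinates, whose origin is the TCP and whose axes are the flange's). Camera axes: x right, y up, looking along -z (the intrinsics and any distortion apply to the point x, -y, -z); pixel columns grow to the right and rows downward; lengths in m; the calibration is good to about 2 mm. A picture is of the moment at which its call begins: read the wrist's pose just before it. get_calibration takes no time and is no camera call.
- robot.hand_in(): hands the job in, once; it reports no verdict.
The state is a dict: "t": time; "joint_positions": joint angles; "dq": joint speeds; "effort": joint torques, N m; "eef_pos": TCP position; "tool_rot": TCP orientation; "contact_force": force on the tool from outside, world axes, zero at the start; "torque": the same for the moment, N m; "opening": finger opening in m.
Only numpy, scipy, OpenCV 4.12 (cv2) and the standard library are available. Lean on these libraries where they do the work, as an engineer would, in place of code of your own. Each camera call takes 0.05 s, during which the arm holds its last target.

## Working session

There is one attempt and no reset: what is moved stays moved. The work goes in short steps, Python scripts to look and compute and a shell command to move; the robot and the scene stay as the last step left them, time stands still between calls to the robot, and variables do not carry over. Pictures are saved under pics/ and viewed, and the job is handed in when it is done.

```bash
ls; mkdir -p pics; python3 - <<'E'
from station import robot, grab_frame, get_calibration
import cv2,numpy as np
print(robot.get_state())
for n in ("scene","side"):
    p,d=grab_frame(n); cv2.imwrite(f"pics/{n}0.png",p); np.save(f"pics/{n}0.npy",d); print(get_calibration(n))
print(get_calibration("wrist"))
E
```

```text
pics
{'t': 0.0, 'joint_positions': array([ 1.12699021e+00,  2.60674867e-01, -1.39364030e-01,  1.17271501e+00,
       -3.78691430e-06,  1.57080365e+00]), 'dq': array([-1.74581887e-03, -1.52447649e-03,  5.95611705e-05, -8.50978031e-05,
        4.33932509e-04,  6.13907881e-04]), 'effort': array([ 4.19562624e-03, -4.05673885e+01,  2.53923637e+01,  1.85297773e-02,
        1.20315494e-04, -8.17840942e-06]), 'eef_pos': array([0.22514764, 0.47355513, 0.24947158]), 'tool_rot': array([-3.13963507e+00,  3.80124047e-06,  2.69777922e+00]), 'contact_force': array([-0.6206625 , -0.60249063,  0.2363935 ]), 'torque': array([0.01742271, 0.03410455, 0.02855543]), 'opening': 0.08551437840815976}
{'camera_matrix': array([[485.02987385,   0.        , 252.02486573],
       [  0.        , 485.02987385, 190.47568471],
       [  0.        ,   0.        ,   1.        ]]), 'eye': array([1.45123587, 0.10750271, 0.69995928]), 'attitude': array([0.95948542, 0.00864508, 1.70289569])}
{'camera_matrix': array([[347.09208042,   0.        , 252.6062345 ],
       [  0.        , 347.09208042, 191.96072199],
       [  0.        ,   0.        ,   1.        ]]), 'eye': array([0.35486026, 0.49713996, 0.51018477]), 'attitude': array([ 0.89680868,  0.02089368, -2.77513952])}
{'camera_matrix': array([[293.68780789,   0.        , 258.1901811 ],
       [  0.        , 293.68780789, 190.98913551],
       [  0.        ,   0.        ,   1.        ]]), 'tool_from_camera': array([[ 1.04409107e-04,  9.57089837e-01,  2.89791360e-01,
         7.32677267e-02],
       [ 9.99999757e-01,  9.96381308e-05, -6.89363976e-04,
        -1.53898787e-03],
       [-6.88657525e-04,  2.89791362e-01, -9.57089595e-01,
        -1.25101994e-01],
       [ 0.00000000e+00,  0.00000000e+00,  0.00000000e+00,
         1.00000000e+00]])}
```

View pics/scene0.png

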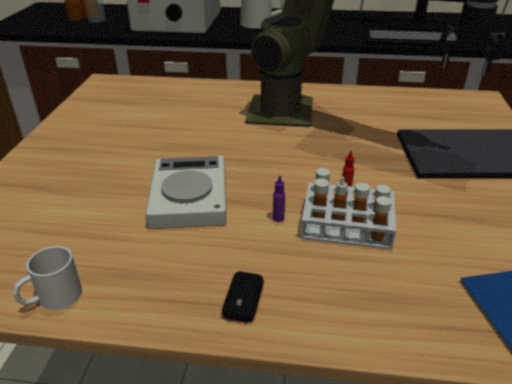

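View pics/side0.png

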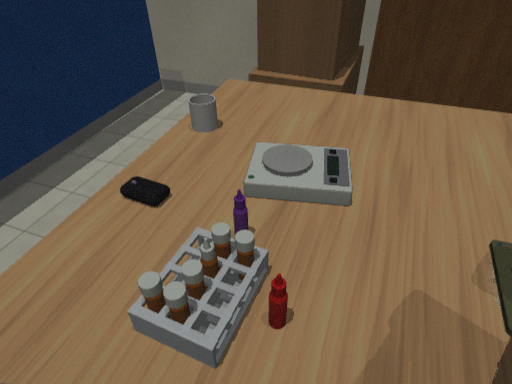

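The scene view has three bottles with nozzles: purple at (279,200) and red at (348,168), both loose on the desk, and an amber one with a white collar at (341,192) in the rack. In the side view the amber one is at (208,255). It fits the description, so I'll confirm it in a crop.

```bash
python3 - <<'E'
import cv2
p=cv2.imread("pics/side0.png")[190:360,120:310]; cv2.imwrite("pics/side0c.png",cv2.resize(p,None,fx=3.5,fy=3.5,interpolation=cv2.INTER_CUBIC))
p=cv2.imread("pics/scene0.png")[140:250,260:420]; cv2.imwrite("pics/scene0c.png",cv2.resize(p,None,fx=5,fy=5,interpolation=cv2.INTER_CUBIC))
E
```

```text
(no output)
```

View pics/side0c.png

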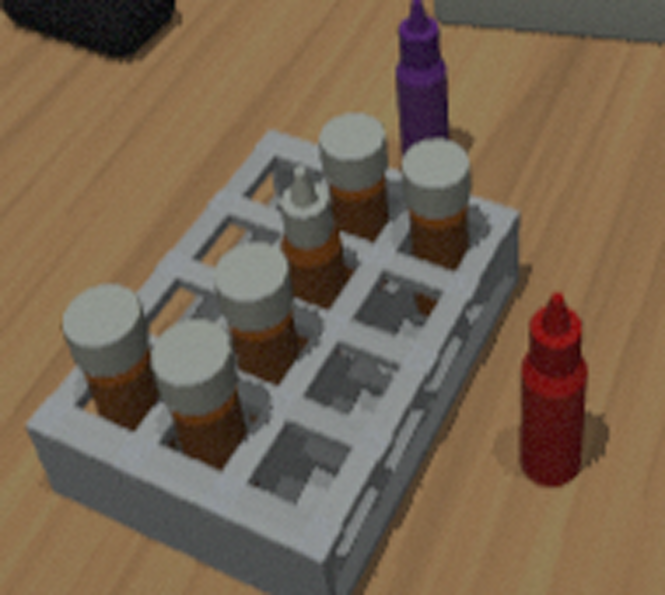

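View pics/scene0c.png

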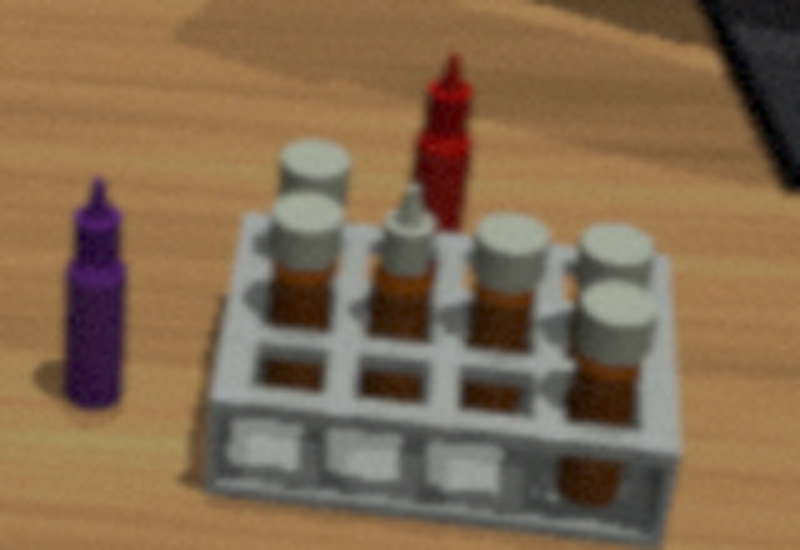

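```bash
cat > h.py <<'E'
import numpy as np
from scipy.spatial.transform import Rotation as R
from station import get_calibration
def cam(n, st=None):
    c=get_calibration(n); K=c["camera_matrix"]
    if n=="wrist":
        T=np.eye(4);T[:3,:3]=R.from_euler('xyz',st["tool_rot"]).as_matrix();T[:3,3]=st["eef_pos"]
        T=T@c["tool_from_camera"]; return K,T[:3,:3],T[:3,3]
    return K,R.from_euler('xyz',c["attitude"]).as_matrix(),np.array(c["eye"])
def ray(C,u,v):
    K,Rm,e=C; return Rm@np.array([(u-K[0,2])/K[0,0],-(v-K[1,2])/K[1,1],-1.])
def atz(C,u,v,z):
    r=ray(C,u,v); return C[2]+r*(z-C[2][2])/r[2]
def proj(C,p):
    K,Rm,e=C; q=Rm.T@(np.asarray(p)-e); return np.array([K[0,2]+K[0,0]*q[0]/-q[2],K[1,2]-K[1,1]*q[1]/-q[2]])
def tri(obs):
    A=np.zeros((3,3));b=np.zeros(3)
    for C,u,v in obs:
        r=ray(C,u,v);r/=np.linalg.norm(r);P=np.eye(3)-np.outer(r,r);A+=P;b+=P@C[2]
    x=np.linalg.solve(A,b); return x,[np.linalg.norm((np.eye(3)-np.outer(r/np.linalg.norm(r),r/np.linalg.norm(r)))@(x-C[2])) for C,r in [(C,ray(C,u,v)) for C,u,v in obs]]
E
python3 - <<'E'
from h import *
S=cam("side");C=cam("scene")
ds=np.load("pics/side0.npy");dc=np.load("pics/scene0.npy")
s=lambda x,y:(120+x/3.5,190+y/3.5); c=lambda x,y:(260+x/5,140+y/5)
def dep(Cm,d,u,v): return Cm[2]+ray(Cm,u,v)*d[int(round(v)),int(round(u))]
ts=s(302,170);tc=c(414,187)
print("tip tri",tri([(S,*ts),(C,*tc)]),"z exp .124",atz(S,*ts,.124),atz(C,*tc,.124))
for n,a,b in [("A",(355,135),(308,212)),("B",(437,160),(315,158)),("C",(252,265),(512,232)),("D",(195,342),(615,240)),("E",(105,307),(617,300))]:
    print(n,atz(S,*s(*a),.106),atz(C,*c(*b),.106),dep(S,ds,*s(*a)))
# rack corners z=.053
for n,a in [("left",(30,428)),("top",(272,132)),("right",(520,212)),("bottom",(325,560))]: print(n,atz(S,*s(*a),.053),dep(S,ds,*s(*a)))
for n,a in [("tl",(245,213)),("tr",(665,255)),("br",(680,450)),("bl",(210,400))]: print(n,atz(C,*c(*a),.053))
# pan: points at z ~ .06
m=[]
for Cm,d,nm in((S,ds,"s"),(C,dc,"c")):
    v,u=np.mgrid[0:384,0:512]; K=Cm[0]
    r=np.stack([(u-K[0,2])/K[0,0],-(v-K[1,2])/K[1,1],-np.ones_like(u,float)],-1)@Cm[1].T
    P=Cm[2]+r*d[...,None]
    np.save(f"pics/P{nm}.npy",P)
for a in [(262,160),(312,160),(287,147),(287,174)]: print("pan side",atz(S,*a,.06),dep(S,ds,*a))
for a in [(162,185),(212,185),(187,170),(187,201)]: print("pan scene",atz(C,*a,.06),dep(C,dc,*a))
E
```

```text
tip tri (array([0.56231296, 0.18020722, 0.12303908]), [np.float64(0.0015938091190690548), np.float64(0.001593809119069096)]) z exp .124 [0.56160657 0.17910589 0.124     ] [0.56551882 0.18127168 0.124     ]
A [0.55795676 0.13538485 0.106     ] [0.56325797 0.13740378 0.106     ] [0.55717895 0.13677028 0.10754793]
B [0.51536543 0.13738978 0.106     ] [0.51921122 0.13986435 0.106     ] [0.51480956 0.1386357  0.10739981]
C [0.56604007 0.22101335 0.106     ] [0.56827221 0.22464021 0.106     ] [0.56585715 0.22125252 0.10635009]
D [0.56857205 0.26326306 0.106     ] [0.56915196 0.26795733 0.106     ] [0.56900566 0.26278853 0.10517993]
E [0.61237725 0.2611021  0.106     ] [0.61336044 0.26498855 0.106     ] [0.61179937 0.26163178 0.106907  ]
left [0.64002346 0.29477284 0.053     ] [0.64067747 0.29430872 0.05195147]
top [0.62760755 0.10100137 0.053     ] [0.62765012 0.10093954 0.05292864]
right [0.48413759 0.10939455 0.053     ] [0.49892848 0.06503178 0.00069253]
bottom [0.49714561 0.30262004 0.053     ] [0.49922202 0.29978135 0.04632817]
tl [0.48842893 0.1104356  0.053     ]
tr [0.5000747  0.30406525 0.053     ]
br [0.64278922 0.29564087 0.053     ]
bl [0.63303917 0.10079998 0.053     ]
pan side [ 0.58790039 -0.14536265  0.06      ] [ 0.58833743 -0.14656758  0.05915574]
pan side [ 0.47769226 -0.18369453  0.06      ] [ 0.47803672 -0.18560381  0.05873754]
pan side [ 0.54925181 -0.22037488  0.06      ] [ 0.54864393 -0.21813116  0.06140776]
pan side [ 0.5166198  -0.11072934  0.06      ] [ 0.52193198 -0.13069173  0.04521596]
pan scene [ 0.54984196 -0.23066341  0.06      ] [ 0.54892915 -0.23100585  0.05935194]
pan scene [ 0.53585912 -0.1141746   0.06      ] [ 0.53691281 -0.11391943  0.06073665]
pan scene [ 0.47914508 -0.18806418  0.06      ] [ 0.45429699 -0.19561931  0.04364169]
pan scene [ 0.60476972 -0.15711901  0.06      ] [ 0.58600604 -0.1629849   0.04581398]
```

```bash
python3 - <<'E'
import cv2
p=cv2.imread("pics/side0.png")[130:210,235:365]; cv2.imwrite("pics/side0p.png",cv2.resize(p,None,fx=6,fy=6,interpolation=cv2.INTER_CUBIC))
E
```

```text
(no output)
```

View pics/side0p.png

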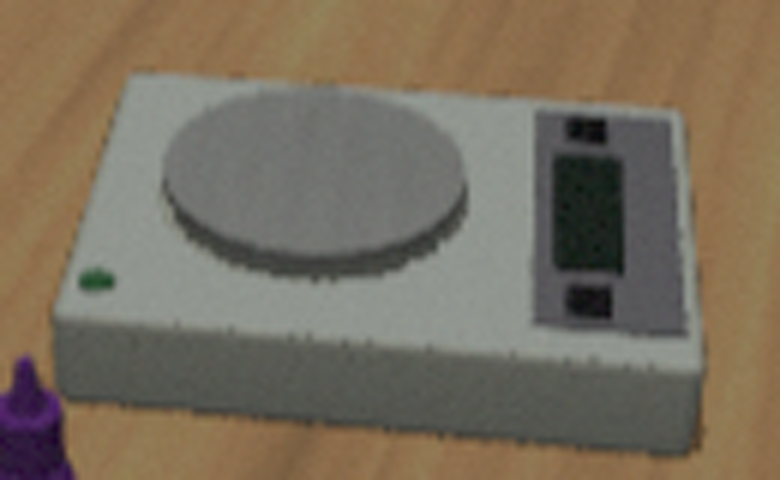

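Three checks agree on the dropper:
- The tip triangulates to about (0.562, 0.180, 0.123), against an expected height of 0.124.
- The rack centre minus half a pitch gives (0.563, 0.180).
- The row neighbours are at y ≈ 0.137 and 0.222.

Next I'll fit the pan centre and rack yaw, and work out the hover move.

```bash
cat >> h.py <<'E'
def delta(st,p,yaw=None):
    M=R.from_euler('xyz',st["tool_rot"]); d=M.inv().apply(np.asarray(p)-st["eef_pos"])/.025
    out={"t":d.round(3)}
    if yaw is not None: out["r"]=((M.inv()*R.from_euler('xyz',[np.pi,0,yaw])).as_rotvec()/np.radians(6)).round(3)
    return out
E
python3 - <<'E'
from h import *
from station import robot
import cv2
from scipy.optimize import least_squares
for n in("side","scene"):
    Cm=cam(n); P=np.load(f"pics/P{n[0] if n=='side' else 'c'}.npy")
    d=P[...,2]; m=(abs(d-.06)<.004)&(np.hypot(P[...,0]-.54,P[...,1]+.172)<.08)
    m=cv2.morphologyEx(m.astype(np.uint8),cv2.MORPH_OPEN,np.ones((3,3)))
    c=max(cv2.findContours(m,0,1)[0],key=cv2.contourArea)[:,0]
    w=np.array([atz(Cm,u,v,.06) for u,v in c])[:,:2]
    f=least_squares(lambda q:np.hypot(*(w-q[:2]).T)-q[2],[.54,-.172,.06],loss="soft_l1",f_scale=.002)
    print(n,f.x,np.sqrt(2*f.cost/len(w)),P[...,2][m>0].mean())
st=robot.get_state();print(delta(st,[.562,.180,.25],1.507))
E
```

```text
side [ 0.53647366 -0.1745694   0.05992662] 0.0012381260399629815 0.06054489998020449
scene [ 0.54006808 -0.17325218  0.05915758] 0.001249971030301335 0.05955783213876018
{'t': array([-1.721e+01, -4.822e+00, -9.000e-03]), 'r': array([-1.5000e-02,  1.0000e-02,  1.1371e+01])}
```

```bash
python3 -m creep '[{"tx":-17.2,"ty":-4.8,"rz":11.37,"hand":-1},{"tx":-17.2,"ty":-4.8,"rz":11.37,"hand":-1},{"tx":-17.2,"ty":-4.8,"rz":11.37,"hand":-1},{"tx":-17.2,"ty":-4.8,"rz":11.37,"hand":-1},{"tx":-17.2,"ty":-4.8,"rz":11.37,"hand":-1},{"tx":-17.2,"ty":-4.8,"rz":11.37,"hand":-1},{"tx":-17.2,"ty":-4.8,"rz":11.37,"hand":-1},{"tx":-17.2,"ty":-4.8,"rz":11.37,"hand":-1},{"tx":-17.2,"ty":-4.8,"rz":11.37,"hand":-1},{"tx":-17.2,"ty":-4.8,"rz":11.37,"hand":-1}]'; python3 - <<'E'
from h import *
from station import robot
print(delta(robot.get_state(),[.562,.180,.25],1.507))
E
```

```text
{'t': array([-1.721e+01, -4.822e+00, -9.000e-03]), 'r': array([-1.5000e-02,  1.0000e-02,  1.1371e+01])}$[0]: bad value
```

```bash
python3 -m creep '[{"rx":0.0,"ry":0.0,"rz":11.37,"tx":-17.2,"ty":-4.8,"tz":0.0,"hand":-1.0},{"rx":0.0,"ry":0.0,"rz":11.37,"tx":-17.2,"ty":-4.8,"tz":0.0,"hand":-1.0}]'; python3 -m creep --help | head -30
```

```text
t: 0.27
eef_pos: [0.2877, 0.4198, 0.2497]
tool_rot: [-3.141, 0.0, 2.447]
contact_force: [1.4, 1.1, 0.0]
opening: 0.0856invalid input: not JSON, or not a number
```

All seven fields are needed in every row. Continuing, with the shift recomputed.

```bash
python3 - <<'E'
from h import *
from station import robot
print(delta(robot.get_state(),[.562,.180,.25],1.507))
E
```

```text
{'t': array([-1.4571e+01, -3.4600e-01, -1.2000e-02]), 'r': array([-5.000e-03,  3.000e-03,  8.976e+00])}
```

```bash
python3 -m creep '[{"rx":0,"ry":0,"rz":8.98,"tx":-14.5,"ty":-0.35,"tz":0,"hand":-1},{"rx":0,"ry":0,"rz":8.98,"tx":-14.5,"ty":-0.35,"tz":0,"hand":-1},{"rx":0,"ry":0,"rz":8.98,"tx":-14.5,"ty":-0.35,"tz":0,"hand":-1},{"rx":0,"ry":0,"rz":8.98,"tx":-14.5,"ty":-0.35,"tz":0,"hand":-1},{"rx":0,"ry":0,"rz":8.98,"tx":-14.5,"ty":-0.35,"tz":0,"hand":-1},{"rx":0,"ry":0,"rz":8.98,"tx":-14.5,"ty":-0.35,"tz":0,"hand":-1},{"rx":0,"ry":0,"rz":8.98,"tx":-14.5,"ty":-0.35,"tz":0,"hand":-1},{"rx":0,"ry":0,"rz":8.98,"tx":-14.5,"ty":-0.35,"tz":0,"hand":-1},{"rx":0,"ry":0,"rz":8.98,"tx":-14.5,"ty":-0.35,"tz":0,"hand":-1},{"rx":0,"ry":0,"rz":8.98,"tx":-14.5,"ty":-0.35,"tz":0,"hand":-1}]'; python3 - <<'E'
from h import *
from station import robot,grab_frame
import cv2
st=robot.get_state()
print(delta(st,[.562,.180,.25],1.507))
p,d=grab_frame("wrist"); np.save("pics/w1d.npy",d); np.save("pics/w1s.npy",np.r_[st["eef_pos"],st["tool_rot"]])
cv2.imwrite("pics/w1.png",cv2.resize(p,None,fx=1.5,fy=1.5,interpolation=cv2.INTER_CUBIC))
C=cam("wrist",st); print(proj(C,[.562,.18,.124])*1.5,proj(C,[.562,.18,.106])*1.5)
E
```

```text
t: 1.1
eef_pos: [0.5654, 0.1769, 0.2492]
tool_rot: [3.14, 0.002, 1.501]
contact_force: [0.1, 0.5, -0.1]
opening: 0.0851
{'t': array([ 0.114, -0.144, -0.031]), 'r': array([ 0.017,  0.017, -0.055])}
[380.75261178 275.92506267] [381.08980374 268.2573048 ]
```

View pics/w1.png

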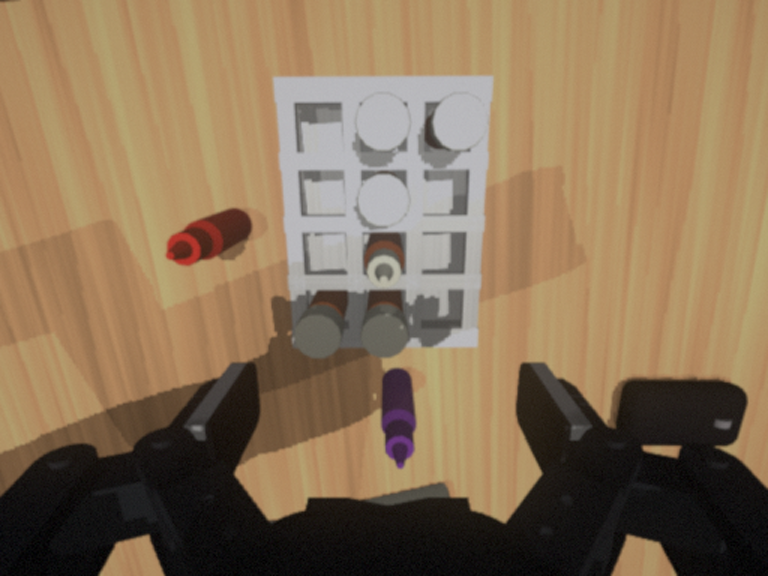

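The wrist view shows the dropper at about (384,268), with a vial on each side along the row and empty places left and right of it. I'll enlarge it to refine.

```bash
python3 - <<'E'
import cv2
p=cv2.imread("pics/w1.png")[60:360,260:510]; cv2.imwrite("pics/w1c.png",cv2.resize(p[150:300,60:190],None,fx=4,fy=4,interpolation=cv2.INTER_CUBIC))
E
```

```text
(no output)
```

View pics/w1c.png

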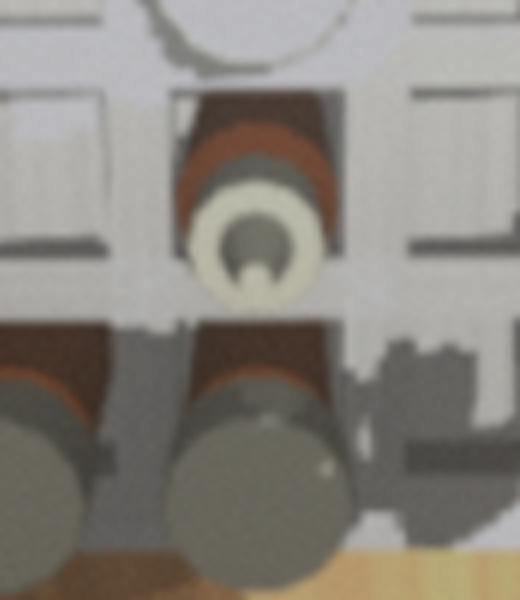

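```bash
python3 - <<'E'
from h import *
from station import robot
s=np.load("pics/w1s.npy");st=dict(eef_pos=s[:3],tool_rot=s[3:]);C=cam("wrist",st)
n=lambda x,y:((x+.5)/1.5-.5,(y+.5)/1.5-.5)
print("collar",atz(C,*n(384.25,270.75),.106),"tip",atz(C,*n(384.25,280),.124))
for a in[(383,121),(383,199),(386,329)]:print("cap",atz(C,*n(*a),.106))
c=[atz(C,*n(*a),.053) for a in[(274,77),(492,76),(477,346),(293,346)]];print(np.round(c,4),np.mean(c,0))
S=cam("side");Sc=cam("scene")
print(tri([(S,206.3,238.6),(Sc,260+414/5,140+187/5),(C,*n(384.25,280))]))
print(delta(robot.get_state(),[.563,.179,.25],1.505))
E
```

```text
collar [0.56372003 0.17841892 0.106     ] tip [0.56374123 0.17752714 0.124     ]
cap [0.56933041 0.26663959 0.106     ]
cap [0.56615477 0.22285905 0.106     ]
cap [0.56204154 0.13897522 0.106     ]
[[0.4988 0.3025 0.053 ]
 [0.6436 0.2931 0.053 ]
 [0.6316 0.0976 0.053 ]
 [0.4858 0.1079 0.053 ]] [0.56494816 0.20028736 0.053     ]
(array([0.56311378, 0.17909651, 0.12316744]), [np.float64(0.001274774221326259), np.float64(0.0024208708802647555), np.float64(0.0018445403908871208)])
{'t': array([ 0.012, -0.003, -0.029]), 'r': array([-0.008,  0.005, -0.018])}
```

The dropper is at (0.563, 0.179), agreed to within 2 mm by three cameras. I'll descend until the fingertips are just above the body's shoulder, so the TCP should be near z = 0.102.

```bash
python3 -m creep '[{"rx":0,"ry":0,"rz":0,"tx":0,"ty":0,"tz":1.5,"hand":-1},{"rx":0,"ry":0,"rz":0,"tx":0,"ty":0,"tz":3,"hand":-1},{"rx":0,"ry":0,"rz":0,"tx":0,"ty":0,"tz":4,"hand":-1},{"rx":0,"ry":0,"rz":0,"tx":0,"ty":0,"tz":4.8,"hand":-1},{"rx":0,"ry":0,"rz":0,"tx":0,"ty":0,"tz":5.4,"hand":-1},{"rx":0,"ry":0,"rz":0,"tx":0,"ty":0,"tz":5.9,"hand":-1},{"rx":0,"ry":0,"rz":0,"tx":0,"ty":0,"tz":5.9,"hand":-1},{"rx":0,"ry":0,"rz":0,"tx":0,"ty":0,"tz":5.9,"hand":-1}]'; python3 - <<'E'
from h import *
from station import robot,grab_frame
import cv2
print(robot.get_state()["eef_pos"])
p,d=grab_frame("wrist");q,_=grab_frame("side")
cv2.imwrite("pics/w2.png",np.hstack([cv2.resize(p[100:384,100:420],(400,355)),cv2.resize(q[150:350,90:315],(400,355))]))
E
```

```text
t: 1.82
eef_pos: [0.5597, 0.1815, 0.1022]
tool_rot: [-3.139, 0.001, 1.509]
contact_force: [-0.9, -0.3, 0.0]
opening: 0.0855
[0.55972196 0.18145924 0.10218234]
```

View pics/w2.png

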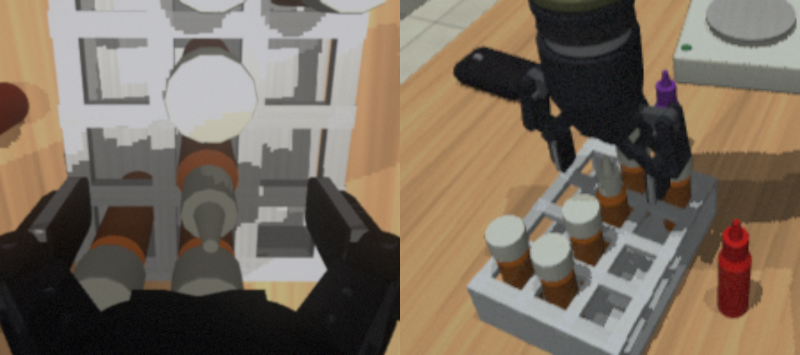

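```bash
python3 - <<'E'
from station import robot
from h import *
print(robot.get_state()["eef_pos"],delta(robot.get_state(),[.563,.179,.102],1.505))
E
```

```text
[0.56147569 0.18164016 0.10373893] {'t': array([-0.102,  0.067,  0.07 ]), 'r': array([ 0.009, -0.005,  0.031])}
```

The dropper stands between the open jaws. It sits about 2 mm toward the right jaw (tool +y), which matches the state readings. I'll nudge over and close.

```bash
python3 -m creep '[{"rx":0,"ry":0,"rz":0,"tx":-0.06,"ty":0.08,"tz":0.03,"hand":-1},{"rx":0,"ry":0,"rz":0,"tx":-0.06,"ty":0.08,"tz":0.03,"hand":-1},{"rx":0,"ry":0,"rz":0,"tx":-0.06,"ty":0.08,"tz":0.03,"hand":0.2},{"rx":0,"ry":0,"rz":0,"tx":-0.06,"ty":0.08,"tz":0.03,"hand":1},{"rx":0,"ry":0,"rz":0,"tx":-0.06,"ty":0.08,"tz":0.03,"hand":1},{"rx":0,"ry":0,"rz":0,"tx":-0.06,"ty":0.08,"tz":0.03,"hand":1},{"rx":0,"ry":0,"rz":0,"tx":-0.06,"ty":0.08,"tz":0.03,"hand":1},{"rx":0,"ry":0,"rz":0,"tx":-0.06,"ty":0.08,"tz":0.03,"hand":1},{"rx":0,"ry":0,"rz":0,"tx":-0.06,"ty":0.08,"tz":0.03,"hand":1},{"rx":0,"ry":0,"rz":0,"tx":-0.06,"ty":0.08,"tz":0.03,"hand":1}]'
```

```text
t: 2.75
eef_pos: [0.5636, 0.1794, 0.1023]
tool_rot: [3.141, -0.0, 1.507]
contact_force: [0.5, -0.1, 3.1]
opening: 0.0201
```

```bash
python3 - <<'E'
from h import *
from station import robot,grab_frame
import cv2
p,d=grab_frame("wrist");q,_=grab_frame("side")
print(robot.get_state())
cv2.imwrite("pics/w3.png",np.hstack([cv2.resize(p[100:384,100:420],(400,355)),cv2.resize(q[150:350,90:315],(400,355))]))
E
```

```text
{'t': 2.85, 'joint_positions': array([ 3.08136548e-01,  4.67561992e-01, -2.25539497e-01,  8.77010543e-01,
       -4.82588249e-05,  1.94235953e+00]), 'dq': array([-0.00057595,  0.00021812, -0.00251538,  0.00048702, -0.00068215,
        0.00017219]), 'effort': array([ 5.12186007e-02, -4.77681792e+01,  2.16159350e+01,  1.22861741e-01,
        2.93309789e-02, -4.55929830e-04]), 'eef_pos': array([0.56359544, 0.17936255, 0.10230152]), 'tool_rot': array([ 3.14093753e+00, -2.03482651e-04,  1.50736972e+00]), 'contact_force': array([-0.5171304 ,  0.35611825,  1.5302081 ]), 'torque': array([-0.00358632, -0.07130559, -0.00983543]), 'opening': 0.019915674706971025}
```

View pics/w3.png

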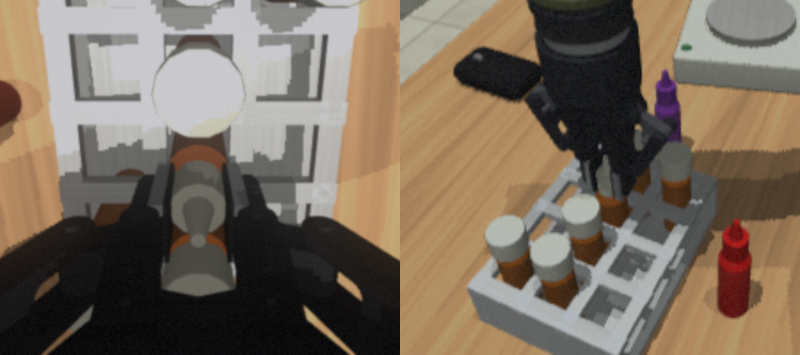

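The pads hold the collar from both sides and the neighbouring vials are undisturbed. Lifting straight up.

```bash
python3 -m creep '[{"rx":0,"ry":0,"rz":0,"tx":0,"ty":0,"tz":-0.2,"hand":1},{"rx":0,"ry":0,"rz":0,"tx":0,"ty":0,"tz":-0.5,"hand":1},{"rx":0,"ry":0,"rz":0,"tx":0,"ty":0,"tz":-1,"hand":1},{"rx":0,"ry":0,"rz":0,"tx":0,"ty":0,"tz":-1.7,"hand":1},{"rx":0,"ry":0,"rz":0,"tx":0,"ty":0,"tz":-2.6,"hand":1},{"rx":0,"ry":0,"rz":0,"tx":0,"ty":0,"tz":-3.6,"hand":1},{"rx":0,"ry":0,"rz":0,"tx":0,"ty":0,"tz":-4.6,"hand":1},{"rx":0,"ry":0,"rz":0,"tx":0,"ty":0,"tz":-5.3,"hand":1},{"rx":0,"ry":0,"rz":0,"tx":0,"ty":0,"tz":-5.6,"hand":1},{"rx":0,"ry":0,"rz":0,"tx":0,"ty":0,"tz":-5.6,"hand":1}]'; python3 - <<'E'
from h import *
from station import robot,grab_frame
import cv2
p,d=grab_frame("scene");q,_=grab_frame("side")
st=robot.get_state();print(st["eef_pos"],st["opening"],delta(st,[.538,-.174,.240],1.507))
cv2.imwrite("pics/w4.png",np.hstack([cv2.resize(p[80:260,220:420],(400,360)),cv2.resize(q[100:350,60:335],(400,360))]))
E
```

```text
t: 3.68
eef_pos: [0.5644, 0.1797, 0.2445]
tool_rot: [3.138, -0.002, 1.507]
contact_force: [-0.2, -0.3, -1.2]
opening: 0.0201
[0.56290029 0.17913747 0.2414218 ] 0.020288750771107273 {'t': array([-14.16 ,  -0.099,   0.062]), 'r': array([-0.008,  0.004,  0.004])}
```

View pics/w4.png

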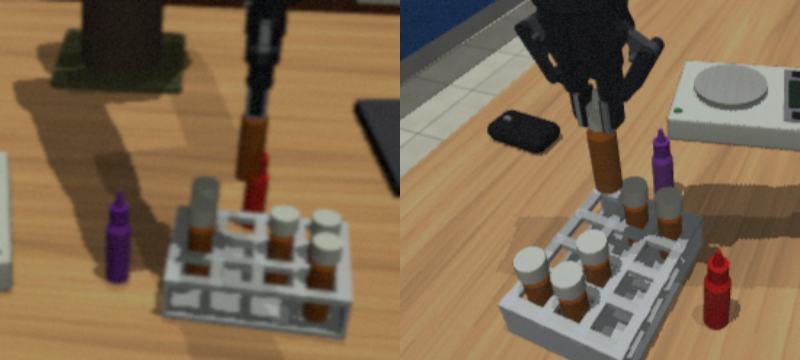

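The bottle is up and clear, and all five vials are still standing. Moving over to the pan.

```bash
python3 -m creep '[{"rx":0,"ry":0,"rz":0,"tx":-0.6,"ty":0,"tz":0,"hand":1},{"rx":0,"ry":0,"rz":0,"tx":-1.8,"ty":0,"tz":0,"hand":1},{"rx":0,"ry":0,"rz":0,"tx":-3.2,"ty":0,"tz":0,"hand":1},{"rx":0,"ry":0,"rz":0,"tx":-4.6,"ty":0,"tz":0,"hand":1},{"rx":0,"ry":0,"rz":0,"tx":-6.0,"ty":-0.05,"tz":0,"hand":1},{"rx":0,"ry":0,"rz":0,"tx":-7.4,"ty":-0.05,"tz":0,"hand":1},{"rx":0,"ry":0,"rz":0,"tx":-8.8,"ty":-0.1,"tz":0,"hand":1},{"rx":0,"ry":0,"rz":0,"tx":-10.0,"ty":-0.1,"tz":0,"hand":1},{"rx":0,"ry":0,"rz":0,"tx":-11.0,"ty":-0.1,"tz":0,"hand":1},{"rx":0,"ry":0,"rz":0,"tx":-12.0,"ty":-0.1,"tz":0,"hand":1}]' && python3 -m creep '[{"rx":0,"ry":0,"rz":0,"tx":-0.8,"ty":0,"tz":0,"hand":1},{"rx":0,"ry":0,"rz":0,"tx":-1.4,"ty":0,"tz":0,"hand":1},{"rx":0,"ry":0,"rz":0,"tx":-1.9,"ty":0,"tz":0,"hand":1},{"rx":0,"ry":0,"rz":0,"tx":-2.15,"ty":0,"tz":0,"hand":1},{"rx":0,"ry":0,"rz":0,"tx":-2.15,"ty":0,"tz":0,"hand":1},{"rx":0,"ry":0,"rz":0,"tx":-2.15,"ty":0,"tz":0,"hand":1}]'; python3 - <<'E'
from h import *
from station import robot,grab_frame
import cv2
p,d=grab_frame("scene");q,_=grab_frame("side")
for n,i in(("scene",p),("side",q)): cv2.imwrite(f"pics/{n}5.png",i)
st=robot.get_state();print(st["eef_pos"],st["opening"],delta(st,[.538,-.174,.162],1.507))
cv2.imwrite("pics/w5.png",np.hstack([cv2.resize(p[80:240,130:290],(400,400)),cv2.resize(q[40:210,200:370],(400,400))]))
E
```

```text
t: 4.62
eef_pos: [0.5398, -0.1221, 0.2403]
tool_rot: [-3.138, -0.0, 1.506]
contact_force: [0.2, 0.6, -0.8]
opening: 0.0197
t: 5.12
eef_pos: [0.538, -0.1734, 0.2415]
tool_rot: [-3.14, -0.001, 1.507]
contact_force: [0.6, 0.3, -0.9]
opening: 0.0201
[ 0.53826189 -0.17277699  0.24182605] 0.020010402810682563 {'t': array([-0.051, -0.006,  3.193]), 'r': array([-0.006, -0.005,  0.013])}
```

View pics/w5.png

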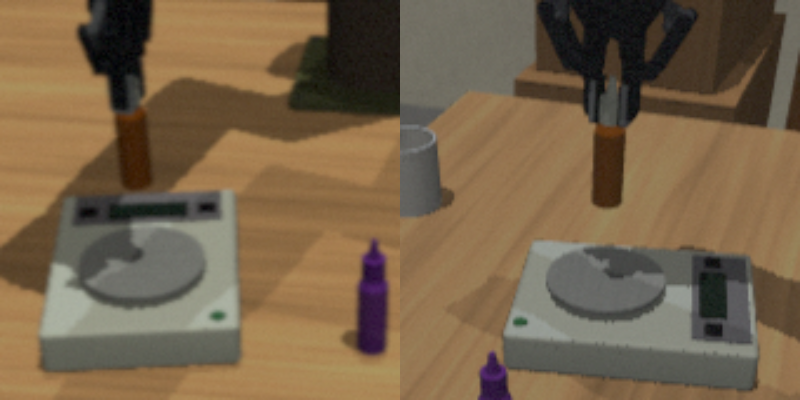

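```bash
python3 - <<'E'
from h import *
import cv2
for n,(x0,y0,w) in(("scene",(130,80,160)),("side",(200,40,170))):
    C=cam(n);f=400/w
    im=cv2.imread(f"pics/{n}5.png"); 
    a=proj(C,[.538,-.173,.145]);b=proj(C,[.538,-.173,.223]);print(n,(a-[x0,y0])*f,(b-[x0,y0])*f)
    c=cv2.resize(im[int(a[1])-45:int(a[1])+12,int(a[0])-25:int(a[0])+32],(399,399),interpolation=cv2.INTER_CUBIC)
    o=np.array([int(a[0])-25,int(a[1])-45])
    print(n,o,(a-o)*7,(b-o)*7); cv2.imwrite(f"pics/{n}5c.png",c)
cv2.imwrite("pics/w5c.png",np.hstack([cv2.imread("pics/scene5c.png"),cv2.imread("pics/side5c.png")]))
E
```

```text
scene [135.02808067 181.45214893] [126.9702312  103.36247136]
scene [159 107] [175.07862587 319.06601701] [152.51664736 100.41491982]
side [205.49303014 200.74801556] [209.17634238 120.85807611]
side [262  80] [177.34176465 317.22534628] [188.29961859  79.55277644]
```

View pics/w5c.png

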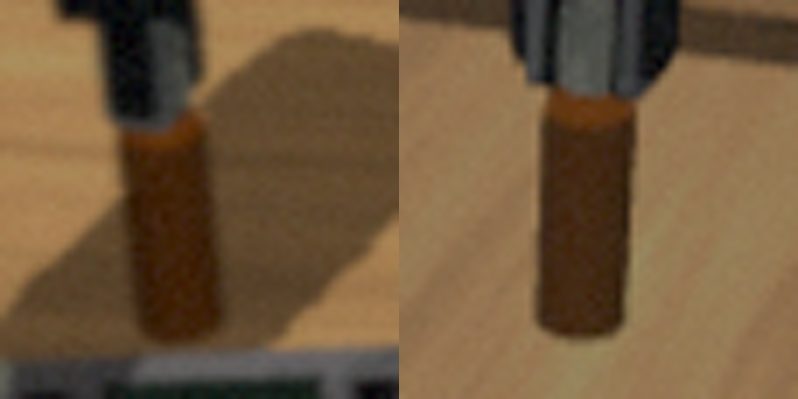

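The bottle hangs upright to within about 1°, matching the predicted vertical in both views. Its foot is at about z = 0.146. I'll lower it to just above the pan, then approach contact in small steps.

```bash
python3 -m creep '[{"rx":0,"ry":0,"rz":0,"tx":0,"ty":0,"tz":0.5,"hand":1},{"rx":0,"ry":0,"rz":0,"tx":0,"ty":0,"tz":1.2,"hand":1},{"rx":0,"ry":0,"rz":0,"tx":0,"ty":0,"tz":2,"hand":1},{"rx":0,"ry":0,"rz":0,"tx":0,"ty":0,"tz":2.6,"hand":1},{"rx":0,"ry":0,"rz":0,"tx":0,"ty":0,"tz":3.0,"hand":1},{"rx":0,"ry":0,"rz":0,"tx":0,"ty":0,"tz":3.2,"hand":1},{"rx":0,"ry":0,"rz":0,"tx":0,"ty":0,"tz":3.2,"hand":1},{"rx":0,"ry":0,"rz":0,"tx":0,"ty":0,"tz":3.2,"hand":1}]' && python3 -m creep '[{"rx":0,"ry":0,"rz":0,"tx":0,"ty":0,"tz":0.06,"hand":1},{"rx":0,"ry":0,"rz":0,"tx":0,"ty":0,"tz":0.12,"hand":1},{"rx":0,"ry":0,"rz":0,"tx":0,"ty":0,"tz":0.12,"hand":1}]'
```

```text
t: 5.88
eef_pos: [0.5388, -0.1733, 0.1625]
tool_rot: [3.141, 0.0, 1.508]
contact_force: [0.2, -0.6, 0.4]
opening: 0.0203
t: 6.13
eef_pos: [0.5388, -0.1737, 0.1595]
tool_rot: [3.141, 0.0, 1.507]
contact_force: [0.7, -1.2, -0.8]
opening: 0.0201
```

```bash
for i in 1 2; do :; done; python3 -m creep '[{"rx":0,"ry":0,"rz":0,"tx":0,"ty":0,"tz":0.06,"hand":1},{"rx":0,"ry":0,"rz":0,"tx":0,"ty":0,"tz":0.06,"hand":1}]'; python3 -m creep '[{"rx":0,"ry":0,"rz":0,"tx":0,"ty":0,"tz":0.04,"hand":1},{"rx":0,"ry":0,"rz":0,"tx":0,"ty":0,"tz":0.04,"hand":1}]'
```

```text
t: 6.3
eef_pos: [0.5384, -0.1737, 0.1576]
tool_rot: [3.141, 0.0, 1.507]
contact_force: [-0.3, 0.7, -0.6]
opening: 0.0201
t: 6.47
eef_pos: [0.5383, -0.1736, 0.1564]
tool_rot: [-3.141, -0.0, 1.507]
contact_force: [-0.5, 0.5, -1.3]
opening: 0.0201
```

```bash
python3 - <<'E'
from h import *
from station import robot,grab_frame
import cv2
p,d=grab_frame("scene");q,_=grab_frame("side")
st=robot.get_state();print(st["eef_pos"],st["contact_force"])
cv2.imwrite("pics/w6.png",np.hstack([cv2.resize(p[120:220,140:240],(400,400),interpolation=2),cv2.resize(q[90:190,235:335],(400,400),interpolation=2)]))
E
```

```text
[ 0.53835298 -0.17361629  0.15649782] [ 0.43174659 -0.7107378  -1.03839665]
```

View pics/w6.png

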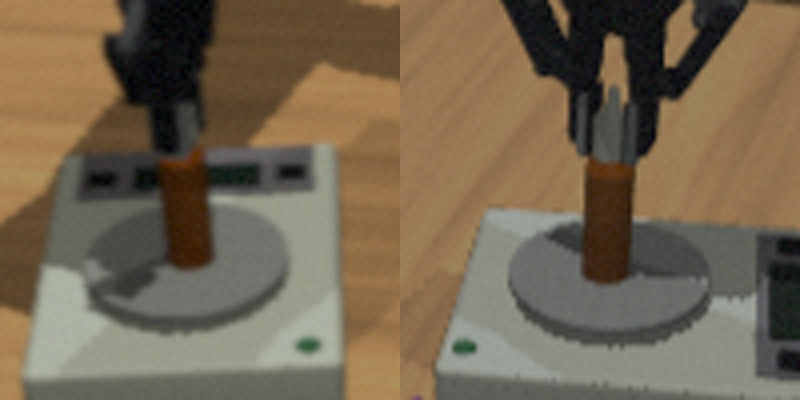

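```bash
python3 -m creep '[{"rx":0,"ry":0,"rz":0,"tx":0,"ty":0,"tz":0.03,"hand":1},{"rx":0,"ry":0,"rz":0,"tx":0,"ty":0,"tz":0.03,"hand":1}]'; python3 -m creep '[{"rx":0,"ry":0,"rz":0,"tx":0,"ty":0,"tz":0.03,"hand":1},{"rx":0,"ry":0,"rz":0,"tx":0,"ty":0,"tz":0.03,"hand":1}]'
```

```text
t: 6.73
eef_pos: [0.5385, -0.1737, 0.1563]
tool_rot: [3.141, 0.0, 1.507]
contact_force: [-1.1, 0.8, 3.7]
opening: 0.0198
t: 6.9
eef_pos: [0.5386, -0.1737, 0.1563]
tool_rot: [3.14, 0.0, 1.507]
contact_force: [-1.3, 1.9, 6.9]
opening: 0.02
```

Contact: the upward force rises to 7 N with the descent stopped. I'll ease off slightly, then release gently.

```bash
python3 -m creep '[{"rx":0,"ry":0,"rz":0,"tx":0,"ty":0,"tz":-0.03,"hand":1},{"rx":0,"ry":0,"rz":0,"tx":0,"ty":0,"tz":-0.03,"hand":0.5},{"rx":0,"ry":0,"rz":0,"tx":0,"ty":0,"tz":-0.03,"hand":0.4},{"rx":0,"ry":0,"rz":0,"tx":0,"ty":0,"tz":-0.03,"hand":0.2},{"rx":0,"ry":0,"rz":0,"tx":0,"ty":0,"tz":-0.03,"hand":-0.2},{"rx":0,"ry":0,"rz":0,"tx":0,"ty":0,"tz":-0.03,"hand":-0.6},{"rx":0,"ry":0,"rz":0,"tx":0,"ty":0,"tz":-0.03,"hand":-1},{"rx":0,"ry":0,"rz":0,"tx":0,"ty":0,"tz":-0.03,"hand":-1},{"rx":0,"ry":0,"rz":0,"tx":0,"ty":0,"tz":-0.03,"hand":-1},{"rx":0,"ry":0,"rz":0,"tx":0,"ty":0,"tz":-0.03,"hand":-1}]'; python3 - <<'E'
from h import *
from station import robot,grab_frame
import cv2
p,d=grab_frame("scene");q,_=grab_frame("side")
print(robot.get_state()["opening"])
cv2.imwrite("pics/w7.png",np.hstack([cv2.resize(p[120:220,140:240],(400,400),interpolation=2),cv2.resize(q[90:190,235:335],(400,400),interpolation=2)]))
E
```

```text
t: 7.73
eef_pos: [0.5384, -0.1736, 0.1558]
tool_rot: [-3.142, 0.0, 1.507]
contact_force: [-0.6, 0.4, 0.2]
opening: 0.0852
0.08535669366664074
```

View pics/w7.png

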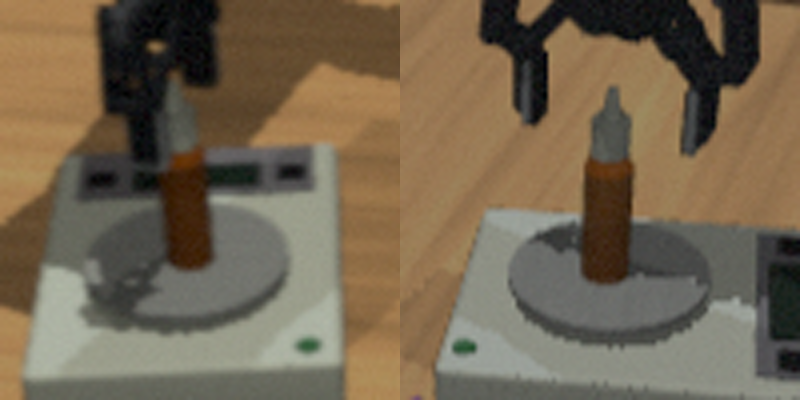

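The bottle stands free on the pan with the jaws open. Retreating straight up.

```bash
python3 -m creep '[{"rx":0,"ry":0,"rz":0,"tx":0,"ty":0,"tz":-0.4,"hand":-1},{"rx":0,"ry":0,"rz":0,"tx":0,"ty":0,"tz":-1.2,"hand":-1},{"rx":0,"ry":0,"rz":0,"tx":0,"ty":0,"tz":-2.2,"hand":-1},{"rx":0,"ry":0,"rz":0,"tx":0,"ty":0,"tz":-3.2,"hand":-1},{"rx":0,"ry":0,"rz":0,"tx":0,"ty":0,"tz":-4.2,"hand":-1},{"rx":0,"ry":0,"rz":0,"tx":0,"ty":0,"tz":-4.8,"hand":-1},{"rx":0,"ry":0,"rz":0,"tx":0,"ty":0,"tz":-4.8,"hand":-1},{"rx":0,"ry":0,"rz":0,"tx":0,"ty":0,"tz":-4.8,"hand":-1}]'; python3 - <<'E'
from h import *
from station import robot,grab_frame
import cv2
p,d=grab_frame("scene");q,_=grab_frame("side")
for n,t in(("scene",0),("side",0)):
    C=cam(n);print(n,proj(C,[.538,-.174,.06]),proj(C,[.538,-.174,.178]))
cv2.imwrite("pics/scene8.png",p);cv2.imwrite("pics/side8.png",q)
cv2.imwrite("pics/w8.png",np.hstack([cv2.resize(p[120:220,140:240],(400,400),interpolation=2),cv2.resize(q[90:190,235:335],(400,400),interpolation=2)]))
E
```

```text
t: 8.5
eef_pos: [0.5391, -0.1738, 0.2772]
tool_rot: [3.139, 0.001, 1.507]
contact_force: [0.3, -0.1, 0.1]
opening: 0.0851
scene [186.81989392 183.79731023] [182.23926966 139.65839676]
side [285.96233471 157.51095536] [288.10401281 111.29808311]
```

View pics/w8.png

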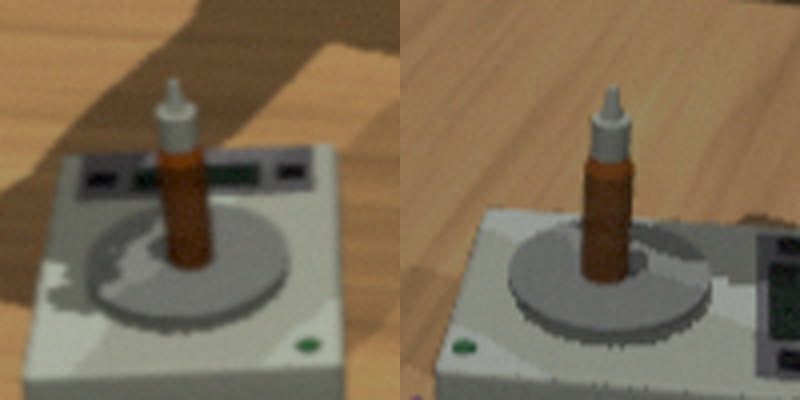

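View pics/side8.png

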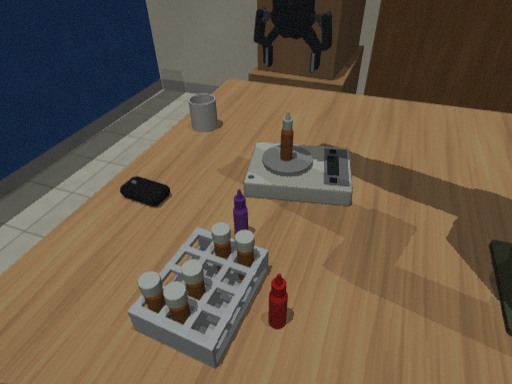

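The bottle stands at the pan's middle. Its tip is at (183,140) in the scene view and (288,112) in the side view, both within about 1 px of the upright prediction. All five vials are in their original places and the gripper is clear.

```bash
python3 -c "
from station import robot
print(robot.hand_in())"
```

```text
the job is handed in; nothing more can be done
None
```

I gripped the dropper bottle by its collar, lifted it clear of the rack and carried it to the balance. I lowered it in 1 mm steps until the upward force reached about 7 N, then released it and withdrew the gripper straight up. The job was handed in at about 8.6 s.

**Final checks:**
- **Dropper:** it stands upright at about (0.538, -0.174), with its tip within about 1 pixel of the upright prediction in both views. The two cameras' fits of the pan centre differ by about 4 mm, well inside the 30 mm limit.
- **Vials and look-alikes:** all five vials are standing in their original places, and the purple and red bottles were not touched.
- **Gripper:** it is open and more than 100 mm clear, with no contact force.

**Disagreements:**
- The first move command was refused because a row needs all seven fields; nothing moved.
- Position readings scattered by 2–3 mm just after moves.
- The opening read 20 mm on the 22 mm collar.

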